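Hold a re-glued spice drawer corner square

ROBOT

A 7-joint arm with a two-finger parallel gripper is mounted at the origin on the work surface. World frame = base frame: x ahead of the robot, y to its left, z up, the work surface at z = 0. Lengths are in m, angles in rad, forces in N, time in s.
With the tool pointing down it reaches from about 0.35 to 0.9 m from the base axis. Payload 7.2 kg.
Tool frame: the origin (TCP) lies midway between the tips of the shut fingers; the grasp point (between the pads) lies 19 mm behind it; z points along the fingers, y is the line along which they close (so a half turn about z gives the same grasp; the last joint's range is limited). The gripper opens to 88 mm and grips with 3 to 60 N. Pads are 20 mm wide; open, the fingers measure 115 mm over their backs; the gripper's body (75 mm by 178 mm) begins 61 mm behind the grasp point.
Start: joints at [1.276, 0.411, -0.013, 1.596, 0.006, 1.134, -0.082], TCP at [0.141, -0.609, 0.223] pointing down, gripper open.
Joint ranges: [-2.95, 2.95], [-0.29, 1.99], [-1.47, 1.44], [0.14, 2.54], [-1.03, 4.17], [0.13, 1.85], [-2.86, 2.86]. Speed limits (rad/s): [2.39, 2.39, 3.01, 3.01, 3.14, 3.14, 3.14].

INTERFACE

Orientations are given as a 3x3 rotation matrix whose columns are the frame's x, y, z axes.
In Python, from bench import manip, capture gives the robot as it stands.
- The arm moves only by the tool carry_out, never from a script. Its argument "rows" is one flat list of numbers, 7 for each row, row after row: the shift along the tool's x, y, z in mm, then the turn, a rotation vector about the tool's x, y, z in rad, then the opening, from 0 (shut) to 1 (fully open). In form: [dx, dy, dz, wx, wy, wz, hand, dx, dy, dz, wx, wy, wz, hand, ...]. A call has 1 to 20 rows; each row is the pose to reach, as a shift and turn from the pose commanded when the call began, along the tool's axes at that moment; what a row does not reach only later rows make up. A row lasts 1/10 s, in which the tool goes at most 50 mm and 8.59 degrees, less where a joint would pass 70% of its speed; a pose out of reach is approached as far as the arm can. A call with a gripper value outside its range is refused whole. The fingers move at their own pace and stop on an object; the grip force is fixed at half the most. Time passes only in rows, so rows that repeat a pose let the fingers close. It gives the time, the measured TCP pose, the force, the opening and the grip force at its end, in the units of the state.
- manip.sense(): the state, without advancing time (a new reading comes with each control period).
- capture(name): name is "side" or "top" or "wrist"; returns a dict with "color" (400x640x3 uint8, red, green, blue), "intrinsics" (3x3 intrinsics, pixels), "R" (3x3) and "t" (3): a world point X has camera coordinates R X + t; the wrist camera has in their place "tool_from_camera" (4x4, takes a point from camera to tool coordinates, whose origin is the TCP and whose axes are the flange's). Camera axes: x right, y down, z forward; pixel columns grow to the right and rows downward; lengths in m; the calibration is good to about 2 mm. A picture is of the moment at which its call begins: read the wrist's pose just before it. There is no depth.
- manip.close_job(): hands the job in; it is judged then, once.
The state is a dict: "t": time; "joints": joint angles; "qd": joint speeds; "joint_torque": joint torques, N m; "tool_pos": TCP position; "orientation": TCP orientation; "wrist_force": force on the tool from outside, world axes, zero at the start; "moment": the same for the moment, N m; "gripper_width": opening from 0.0 (shut) to 1.0 (fully open); "grip_force": force on a finger pad.
Only numpy, scipy, OpenCV 4.12 (cv2) and the standard library are available. Lean on these libraries where they do the work, as an engineer would, in place of code of your own. Each camera call takes 0.05 s, during which the arm holds its last target. There are 200 camera calls.

TASK

The empty far left corner of this spice drawer has just been re-glued. First put the lid back on the glue pot so that it sits seated and level on the rim, and let it go; then set the aluminium assembly square down in that corner on the rubber matting, heel into the corner, and press it in until both its outer faces lie flat against the two walls, firmly but without forcing the joint. Leave everything else where it is, and finish while still holding the square pressed into the corner.

Things in the scene. Friction and masses are not known exactly. Their poses are not given: they have to be found in the camera images.
- square_grip (a point): Middle of the diagonal brace of the aluminium assembly square, 24 mm above its underside: grip here from above, across the brace (65 mm free inside the frame). x and y are the outward normals of the two outer faces, which lie 65 mm from this point along +x and +y; z up. The heel points along x+y, the brace runs along x-y. The square starts flat on the table.
- square_heel (a point): Where the square's two outer faces would meet, at its underside, (+65, +65, -24) mm from square_grip in the same axes. The square, 0.34 kg, is a right triangle from above: two legs 130 mm long, 10 mm thick, meeting at a heel cut back 15 mm, their ends joined by the brace, 12 mm thick and 160 mm long; all 44 mm high.
- drawer_corner (a point): Inner far left corner of the fixed spice drawer, at the top of the matting, 18 mm above the table. x towards the far wall, y towards the left wall, z up; the inside (250 x 400 mm) lies to -x, -y. Walls are 12 mm thick and rise 57 mm above the matting. The vial insert begins 237 mm off along -y; grinder and lid clamp lie 150 mm or more off along -x.
- far_wall: The drawer's long far wall, plywood, 12 mm thick; origin in the middle of its thickness and length, at the table. Its inner face is the corner's x = 0 plane.
- left_wall: The drawer's short left wall, plywood, 12 mm thick; origin in the middle of its thickness and length, at the table. Its inner face is the corner's y = 0 plane.
- pot_rim (a point): Centre of the open mouth of the glue pot, at rim height: round straight-sided white plastic pot standing loose on the table, 70 mm outside diameter, 63 mm inside, 55 mm high, 0.25 kg.
- lid_grip (a point): Grip point on the upright stem of the glue pot's loose white plastic lid, which stands stem up on the table: flange 76 mm across, 4 mm thick, under it a locating plug 57 mm across, 8 mm deep, above it a round stem 20 mm across, 42 mm tall. The point is on the axis, 24 mm above the flange's top, 36 mm above the plug's underside. z along the stem.
- lid_under (a point): Centre of the underside of the lid's flange, 28 mm below lid_grip: it comes to pot_rim when the lid is seated.
- grinder_center (a point): Bystander: chrome pepper grinder lying in the drawer along the near wall, 150 mm long, 50 mm thick; its centre.
- lid_clamp: Bystander: hinged lid clamp with silicone jaws lying in the drawer next to the grinder, 85 x 22 mm, about 30 mm high; origin at its underside.
- grater: Bystander: small stainless nutmeg grater lying on the table at the left, 150 x 46 mm, 15 mm high; origin at its underside.
- brush: Bystander: flat glue brush lying on the table beyond the work, 170 mm long; origin at its underside.
- jar_a: Bystander: small glass spice jar standing on the table at the far left, 43 mm in diameter, 61 mm high; origin at its underside.
- jar_b: Bystander: small glass spice jar standing on the table beyond the square, 43 mm in diameter, 61 mm high; origin at its underside.
- screwdriver: Bystander: screwdriver with a black handle lying on the table beyond the work; origin at its underside.
There are look-alikes about, which are no part of the job. What is meant by the part that bears square_grip is not blue or green, and is the larger of those in its own colour.

How it is judged:
By the outcome, as a careful person would: the job done as asked, in the order asked, and still so for the second after the job is handed in, while the arm keeps its last pose, push and grip.
It also fails if it takes over 61 s, if anything falls off the work surface, if the arm or the gripper's body presses on something with over 40 N, if the wrist force passes 120 N, or if a joint passes its speed limit or range.

## Working session

There is one attempt and no reset: what is moved stays moved. The work goes in short steps, Python scripts to look and compute and a tool call to move; the robot and the scene stay as the last step left them, time stands still between calls to the robot, and variables do not carry over. Pictures are saved under pics/ and viewed, at most 10 in all, crops included, and the job is handed in when it is done.

Besides the shell and the picture viewer there is one more tool, called as name(argument=value, ...) on one line, values as JSON. carry_out: Moves the arm, as the interface text tells. Its arguments: {"type":"object","properties":{"rows":{"type":"array","items":{"type":"number"}}},"required":["rows"]}

```bash
mkdir -p pics
cat > h.py <<'E'
import numpy as np, cv2, json
from bench import manip, capture
def snap(n,f):
    s=manip.sense(); c=capture(n)
    cv2.imwrite(f'pics/{f}.png',c['color'][:,:,::-1])
    d={'K':np.array(c['intrinsics'])}
    if n=='wrist':
        T=np.eye(4);T[:3,:3]=np.array(s['orientation']);T[:3,3]=s['tool_pos'];T=T@np.array(c['tool_from_camera'])
        d['R']=T[:3,:3].T;d['t']=-T[:3,:3].T@T[:3,3]
    else: d['R']=np.array(c['R']);d['t']=np.array(c['t'])
    np.savez(f'pics/{f}.npz',**d); return c['color'],d
def load(f):
    return cv2.imread(f'pics/{f}.png')[:,:,::-1],dict(np.load(f'pics/{f}.npz'))
def ray(d,u,v,z):
    C=-d['R'].T@d['t']; r=d['R'].T@np.linalg.solve(d['K'],[u,v,1.]); return C+r*(z-C[2])/r[2]
def proj(d,X):
    p=d['K']@(d['R']@np.array(X)+d['t']); return p[:2]/p[2]
E
python3 - <<'E'
from h import *
s=manip.sense(); print(s['t'],s['tool_pos'],np.round(s['orientation'],3).tolist(),s['gripper_width'],s['wrist_force'])
for n in('top','side','wrist'):
    c,d=snap(n,n+'0'); print(n,d['K'][0,0],-d['R'].T@d['t'])
E
```

```text
0.0 [ 0.14040901 -0.60850594  0.22185122] [[0.974, 0.225, -0.0], [0.225, -0.974, 0.001], [-0.0, -0.002, -1.0]] 0.9981106634098558 [ 0.26163856  0.1132391  -0.36960003]
top 462.7878404583464 [0.30808141 0.09292728 1.18854858]
side 427.52757533887575 [0.06937441 0.82293894 0.82876546]
wrist 359.46162778325095 [ 0.20663207 -0.59309142  0.38448753]
```

View pics/top0.png

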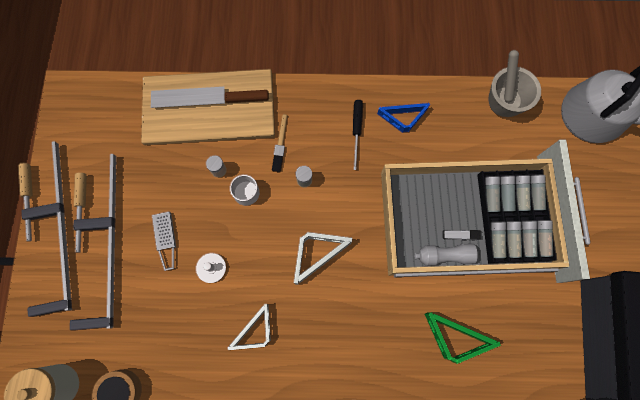

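View pics/side0.png

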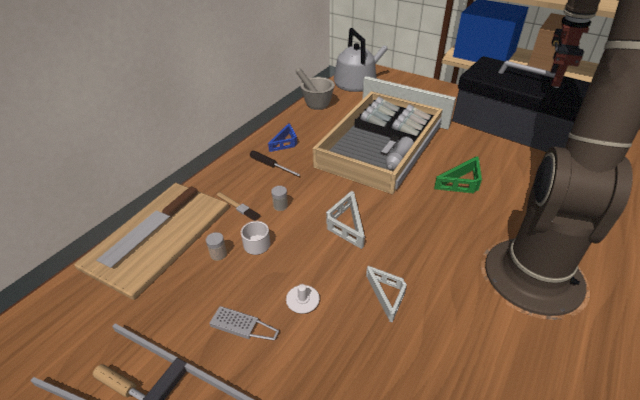

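The top view shows the pot at (244,190), the lid at (211,268), the drawer corner near (388,167), and four squares. The blue one (405,117) and the green one (460,338) are excluded by colour. That leaves two silver ones, A (318,256) and B (255,328). A looks larger, so I'll measure both.

Run:
```python
from h import *
im,d=load('top0')
hsv=cv2.cvtColor(im,cv2.COLOR_RGB2HSV)
m=((hsv[...,1]<60)&(hsv[...,2]>120)).astype(np.uint8)
for name,(x0,y0,x1,y1) in dict(A=(285,225,365,290),B=(222,298,282,356)).items():
    s=np.zeros_like(m); s[y0:y1,x0:x1]=m[y0:y1,x0:x1]
    p=cv2.findNonZero(s); a,t=cv2.minEnclosingTriangle(cv2.convexHull(p)); t=t[:,0]
    w=np.array([ray(d,u,v,.044)[:2] for u,v in t])
    print(name,t.round(1).tolist(),w.round(4).tolist(),[round(float(np.linalg.norm(w[i]-w[i-1])),4) for i in range(3)])
for n,(u,v,z) in dict(potrim=(244,187,.055),lidtop=(211,268,.012),corner=(398,173,.018),base_cornerTop=(388,167,.075)).items(): print(n,ray(d,u,v,z).round(4))
c=cv2.resize(im[160:360,200:410],None,fx=2.8,fy=2.8,interpolation=cv2.INTER_CUBIC)
cv2.imwrite('pics/crop1.png',c[:,:,::-1])
```

```text
A [[300.70001220703125, 230.89999389648438], [292.79998779296875, 286.20001220703125], [354.8999938964844, 238.0]] [[0.5212, 0.1332], [0.3835, 0.149], [0.5058, -0.0027]] [0.1369, 0.1386, 0.1949]
B [[270.6000061035156, 345.79998779296875], [267.1000061035156, 299.79998779296875], [224.8000030517578, 349.8999938964844]] [[0.243, 0.1976], [0.3498, 0.2106], [0.2314, 0.3059]] [0.1088, 0.1076, 0.152]
potrim [0.6301 0.2803 0.055 ]
lidtop [0.4274 0.3595 0.012 ]
corner [ 0.6865 -0.1192  0.018 ]
base_cornerTop [ 0.6835 -0.084   0.075 ]
```

View pics/crop1.png

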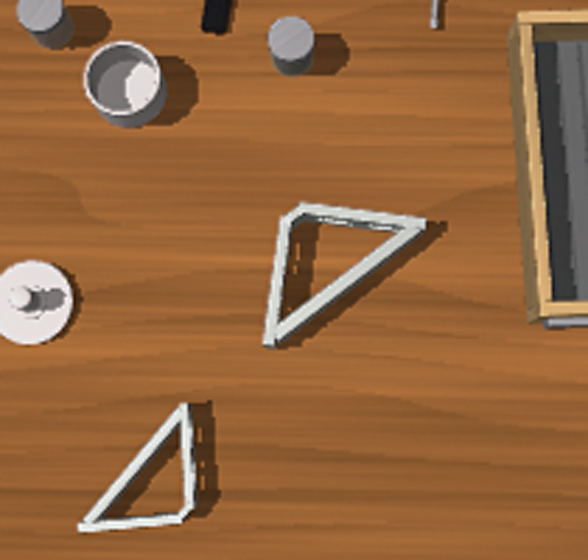

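Crop: A (the square between (265,345), (300,205) and (425,225) in the crop) has 137 mm legs, B only 108 mm. A is the one meant, lying at a yaw of about -6.5° with its heel far left. I'll move towards the middle and look with the wrist camera there.

carry_out(rows=[431, -269, -60, 0, 0, -1.0, 1, 431, -269, -60, 0, 0, -1.0, 1, 431, -269, -60, 0, 0, -1.0, 1, 431, -269, -60, 0, 0, -1.0, 1, 431, -269, -60, 0, 0, -1.0, 1, 431, -269, -60, 0, 0, -1.0, 1, 431, -269, -60, 0, 0, -1.0, 1, 431, -269, -60, 0, 0, -1.0, 1, 431, -269, -60, 0, 0, -1.0, 1, 431, -269, -60, 0, 0, -1.0, 1, 541, -521, -78, 0, 0, -2.0, 1, 541, -521, -78, 0, 0, -2.0, 1, 541, -521, -78, 0, 0, -2.0, 1, 541, -521, -78, 0, 0, -2.0, 1, 541, -521, -78, 0, 0, -2.0, 1, 541, -521, -78, 0, 0, -2.0, 1, 541, -521, -78, 0, 0, -2.0, 1, 541, -521, -78, 0, 0, -2.0, 1, 541, -521, -78, 0, 0, -2.0, 1, 541, -521, -78, 0, 0, -2.0, 1])

```text
t: 2.15
tool_pos: [0.5504, 0.019, 0.3004]
orientation: [[-0.607, 0.795, -0.0], [0.795, 0.607, -0.0], [-0.0, -0.001, -1.0]]
wrist_force: [-0.4, -0.3, -0.3]
gripper_width: 1.002
grip_force: 0.0
```

Run:
```python
from h import *
s=manip.sense(); print(s['t'],s['tool_pos'],np.round(s['orientation'],3).tolist(),np.round(s['joints'],2),np.round(s['qd'],2))
c,d=snap('wrist','w1'); print(-d['R'].T@d['t'])
```

```text
2.15 [0.55041937 0.01902162 0.30040772] [[-0.607, 0.795, -0.0], [0.795, 0.607, -0.0], [-0.0, -0.001, -1.0]] [ 0.45  0.31 -0.73  1.63  0.21  1.28  0.34] [ 0.   -0.   -0.   -0.    0.    0.    0.01]
[0.50908614 0.07358165 0.46298296]
```

View pics/w1.png

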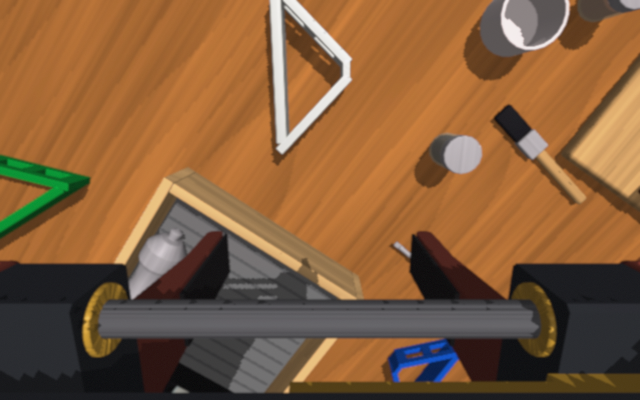

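This wrist view shows the near part of square A (345,70), the jar (455,153), the drawer's left wall and the pot. The gripper hides everything below row 230, so targets must lie ahead along tool x. Next I'll go and look at the lid.

carry_out(rows=[222, 106, 50, 0, 0, 0, 1, 222, 106, 50, 0, 0, 0, 1, 222, 106, 50, 0, 0, 0, 1, 222, 106, 50, 0, 0, 0, 1, 222, 106, 50, 0, 0, 0, 1, 222, 106, 50, 0, 0, 0, 1, 222, 106, 50, 0, 0, 0, 1, 222, 106, 50, 0, 0, 0, 1])

```text
t: 3.0
tool_pos: [0.4999, 0.2592, 0.2506]
orientation: [[-0.608, 0.794, 0.0], [0.794, 0.608, -0.001], [-0.001, -0.0, -1.0]]
wrist_force: [0.2, -0.4, 0.3]
gripper_width: 1.0
grip_force: 0.0
```

```bash
cat >> h.py <<'E'
def white(im,box=None,smax=60,vmin=150):
    hsv=cv2.cvtColor(im,cv2.COLOR_RGB2HSV); m=((hsv[...,1]<smax)&(hsv[...,2]>vmin)).astype(np.uint8)
    s=np.zeros_like(m)
    if box is None: return m
    x0,y0,x1,y1=box; s[y0:y1,x0:x1]=m[y0:y1,x0:x1]; return s
E
python3 - <<'E'
from h import *
s=manip.sense(); print(s['t'],s['tool_pos'],np.round(s['joints'],2))
im,d=snap('wrist','w2')
m=white(im); n,l,st,ce=cv2.connectedComponentsWithStats(m)
for i in range(1,n):
    if st[i,4]>300: print(st[i],ce[i].round(1))
print('pred lid',proj(d,[.4274,.3595,.012]))
# pot from w1 rim
E
```

```text
3.0 [0.49992037 0.25924629 0.25061053] [ 0.04  0.39 -0.79  1.67  0.3   1.2  -0.17]
[  82    0   90  115 2561] [129.9  60.2]
[ 426    0  103   44 2047] [485.3  14.9]
[ 288   12   74   78 4105] [325.   48.9]
[ 397  191   66   66 1397] [421.6 221.4]
[ 509  192   41   40 1257] [528.9 212. ]
[ 170  196   46   65 1026] [185.3 224.5]
[228 242  28  38 384] [242.7 259.8]
[349 339  37  32 913] [367.  354.5]
pred lid [321.91289551  52.38977689]
```

View pics/w2.png

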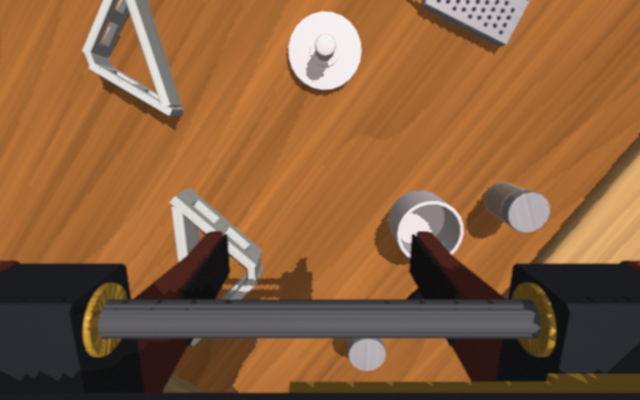

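The lid is at (325,50), fully visible. The pot mouth is at (428,225), slightly covered by the finger.

Run:
```python
from h import *
def circ(f,box,z,vmin):
    im,d=load(f); m=white(im,box,60,vmin)
    c=max(cv2.findContours(m,cv2.RETR_EXTERNAL,cv2.CHAIN_APPROX_NONE)[0],key=cv2.contourArea)
    h=cv2.convexHull(c)
    P=np.array([ray(d,*p,z)[:2] for p in c[:,0]],float)
    from scipy.optimize import least_squares
    r=least_squares(lambda q:np.hypot(*(P-q[:2]).T)-q[2],[*P.mean(0),.036],loss='soft_l1',f_scale=.001)
    print(f,r.x.round(4),'resid',np.median(abs(r.fun)).round(4),'px',proj(d,[*r.x[:2],z]).round(1))
circ('w2',(280,5,370,100),.012,170)
circ('top0',(192,250,230,285),.012,170)
circ('w2',(385,190,467,262),.055,190)
circ('top0',(228,172,262,205),.055,190)
im,d=load('w2')
# stem top, z=.054
hsv=cv2.cvtColor(im,cv2.COLOR_RGB2HSV); 
cv2.imwrite('pics/crop2.png',np.hstack([cv2.resize(im[0:100,275:375],(400,400)),cv2.resize(im[180:270,385:475],(400,400))])[:,:,::-1])
print(ray(d,275+50,44,.054))
```

```text
w2 [0.4287 0.3621 0.0374] resid 0.0003 px [324.4  51.1]
top0 [0.4287 0.3613 0.0365] resid 0.0006 px [210.4 267.5]
w2 [0.6299 0.2836 0.0324] resid 0.0017 px [430.9 232.7]
top0 [0.6227 0.2635 0.0168] resid 0.0024 px [250.4 189.9]
[0.4285022  0.36221826 0.054     ]
```

View pics/crop2.png

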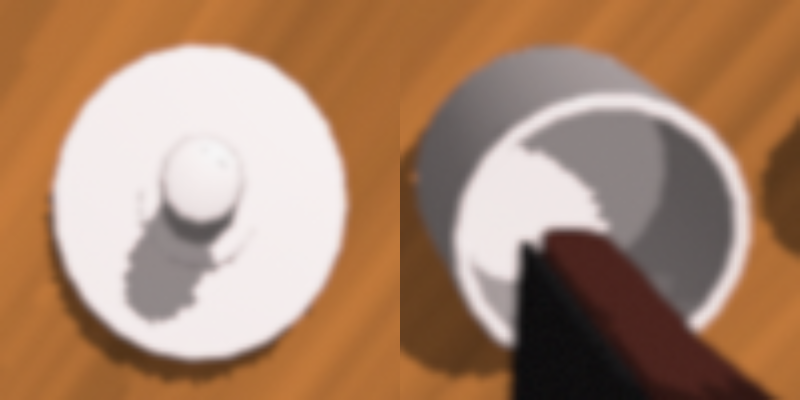

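The lid agrees in both views: (0.4287, 0.362), radius 37–38 mm. Next: go down, grip the stem, lift.

carry_out(rows=[125, 6, 150, 0, 0, 0, 1, 125, 6, 150, 0, 0, 0, 1, 125, 6, 150, 0, 0, 0, 1, 125, 6, 150, 0, 0, 0, 1, 125, 6, 150, 0, 0, 0, 1, 125, 6, 180, 0, 0, 0, 0.6, 125, 6, 210, 0, 0, 0, 0.6, 125, 6, 233, 0, 0, 0, 0.6, 125, 6, 233, 0, 0, 0, 0.6, 125, 6, 233, 0, 0, 0, 0, 125, 6, 233, 0, 0, 0, 0, 125, 6, 233, 0, 0, 0, 0, 125, 6, 233, 0, 0, 0, 0, 125, 6, 233, 0, 0, 0, 0, 125, 6, 233, 0, 0, 0, 0])

```text
t: 4.55
tool_pos: [0.4279, 0.3637, 0.0183]
orientation: [[-0.61, 0.792, 0.001], [0.792, 0.61, 0.0], [-0.0, 0.001, -1.0]]
wrist_force: [-0.9, -1.2, 5.3]
gripper_width: 0.224
grip_force: 30.0
```

carry_out(rows=[0, 0, -40, 0, 0, 0, 0, 0, 0, -90, 0, 0, 0, 0, 0, 0, -140, 0, 0, 0, 0, -40, 15, -170, 0, 0, 0, 0, -307, 113, -202, 0, 0, 0, 0, -307, 113, -202, 0, 0, 0, 0, -307, 113, -202, 0, 0, 0, 0, -307, 113, -202, 0, 0, 0, 0, -307, 113, -202, 0, 0, 0, 0, -307, 113, -202, 0, 0, 0, 0, -307, 113, -202, 0, 0, 0, 0, -307, 113, -202, 0, 0, 0, 0, -307, 113, -202, 0, 0, 0, 0, -307, 113, -202, 0, 0, 0, 0])

```text
t: 5.95
tool_pos: [0.7032, 0.1909, 0.2198]
orientation: [[-0.612, 0.791, -0.0], [0.791, 0.612, 0.0], [0.0, -0.0, -1.0]]
wrist_force: [0.2, 1.2, 0.4]
gripper_width: 0.223
grip_force: 30.0
```

Run:
```python
from h import *
s=manip.sense(); print(s['t'],s['tool_pos'],np.round(s['orientation'],3).tolist(),np.round(s['joints'],2),s['gripper_width'],s['wrist_force'])
im,d=snap('wrist','w3'); print(proj(d,[.63,.2836,.055]))
```

```text
5.95 [0.70321644 0.19087028 0.21984864] [[-0.612, 0.791, -0.0], [0.791, 0.612, 0.0], [0.0, -0.0, -1.0]] [ 0.06  0.69 -0.69  1.27  0.43  1.33  0.04] 0.2232458009104386 [0.24263571 1.1807173  0.40067396]
[317.22008108  46.90234535]
```

View pics/w3.png

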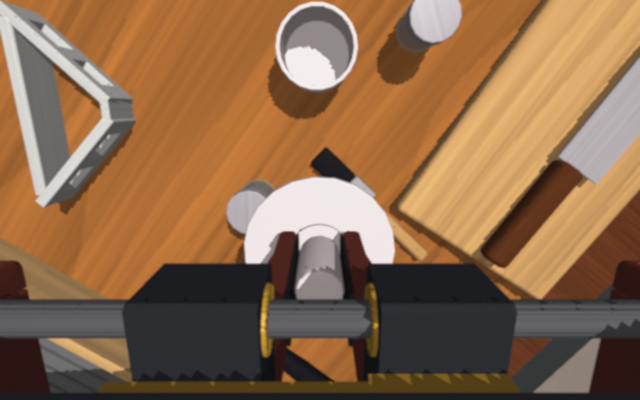

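The pot rim is fully visible, centred near (317,46). The lid is held upright, its flange front edge near (320,178). I'll fit both circles.

Run:
```python
from h import *
from scipy.optimize import least_squares
im,d=load('w3'); hsv=cv2.cvtColor(im,cv2.COLOR_RGB2HSV)
s=manip.sense(); tz=.2198; tcp=np.array(s['tool_pos']); R=np.array(s['orientation'])
def fit(px,z,r0=None):
    P=np.array([ray(d,*p,z)[:2] for p in px],float)
    f=(lambda q:np.hypot(*(P-q[:2]).T)-q[2]) if r0 is None else (lambda q:np.hypot(*(P-q[:2]).T)-r0)
    r=least_squares(f,[*P.mean(0),.036][:3 if r0 is None else 2],loss='soft_l1',f_scale=.0005); return r.x,np.median(abs(r.fun))
# pot: radial scan from centre, outermost white ring pixel
def scan(c,rmin,rmax,a0,a1,vmin=170):
    out=[]
    for a in np.radians(np.arange(a0,a1,4)):
        rr=[r for r in np.arange(rmin,rmax,.25) if (lambda p:p[1]<75 and p[2]>vmin)(hsv[int(round(c[1]+r*np.sin(a))),int(round(c[0]+r*np.cos(a)))].astype(int))]
        if rr: out.append([c[0]+max(rr)*np.cos(a),c[1]+max(rr)*np.sin(a)])
    return np.array(out)
pot=scan((317,46),30,45,0,360); x,e=fit(pot,.055); print('pot',len(pot),x.round(4),e)
lid=scan((320,240),55,80,200,340); print(len(lid)); x2,e=fit(lid,tcp[2]-.005,.038); print('lid',x2.round(4),e,'tool offs',(R.T[:2,:2]@(x2[:2]-tcp[:2])).round(4))
g=np.array([*x[:2]])-tcp[:2]; print('TCP->pot in tool xy', (R.T[:2,:2]@g).round(4), 'lid->pot',(R.T[:2,:2]@(x[:2]-x2[:2])).round(4))
```

```text
pot 90 [0.6291 0.2833 0.0348] 0.00018320163041486356
35
lid [0.6591 0.2417] 0.006630473796590278 tool offs [ 0.0675 -0.0038]
TCP->pot in tool xy [ 0.1188 -0.0021] lid->pot [0.0513 0.0017]
```

Run:
```python
from h import *
from scipy.optimize import least_squares
im,d=load('w3'); m=white(im,(235,170,400,230),60,170)
tcp=np.array([.7032,.1909,.2198]);R=np.array([[-.612,.791],[.791,.612]])
top=[(u,np.nonzero(m[:,u])[0].min()-.5) for u in range(262,382,3) if m[:,u].any()]
P=np.array([ray(d,*p,tcp[2]-.005)[:2] for p in top])
r=least_squares(lambda q:np.hypot(*(P-q).T)-.038,tcp[:2],loss='soft_l1',f_scale=.0005)
print((R.T@(r.x-tcp[:2])).round(4),np.median(abs(r.fun)))
```

```text
[-0.0011  0.0006] 0.00029940277294661366
```

carry_out(rows=[60, -2, 20, 0, 0, 0, 0, 120, -2.7, 60, 0, 0, 0, 0, 120, -2.7, 100, 0, 0, 0, 0, 120, -2.7, 125, 0, 0, 0, 0, 120, -2.7, 138, 0, 0, 0, 0, 120, -2.7, 138, 0, 0, 0, 0, 120, -2.7, 138, 0, 0, 0, 0, 120, -2.7, 141, 0, 0, 0, 0, 120, -2.7, 144, 0, 0, 0, 0, 120, -2.7, 146, 0, 0, 0, 0, 120, -2.7, 148, 0, 0, 0, 0, 120, -2.7, 150, 0, 0, 0, 0, 120, -2.7, 150, 0, 0, 0, 0])

```text
t: 7.3
tool_pos: [0.6289, 0.2826, 0.0693]
orientation: [[-0.61, 0.792, -0.0], [0.792, 0.61, -0.0], [0.0, -0.001, -1.0]]
wrist_force: [-0.4, 0.2, -1.0]
gripper_width: 0.225
grip_force: 30.0
```

The plug has entered 4 mm without force. I'll seat it the rest of the way.

carry_out(rows=[0, 0, 2, 0, 0, 0, 0, 0, 0, 3.5, 0, 0, 0, 0, 0, 0, 4.5, 0, 0, 0, 0, 0, 0, 4.5, 0, 0, 0, 0])

```text
t: 7.7
tool_pos: [0.6291, 0.2827, 0.0654]
orientation: [[-0.61, 0.792, 0.0], [0.792, 0.61, -0.0], [-0.0, 0.0, -1.0]]
wrist_force: [-1.0, -0.5, 2.9]
gripper_width: 0.223
grip_force: 30.0
```

It seats at the predicted height with 2.9 N. Now release, lift, and back off to look.

carry_out(rows=[0, 0, 0.5, 0, 0, 0, 0.5, 0, 0, 0.5, 0, 0, 0, 0.5, 0, 0, 0.5, 0, 0, 0, 0.6, 0, 0, 0, 0, 0, 0, 0.6, 0, 0, -20, 0, 0, 0, 0.6, 0, 0, -50, 0, 0, 0, 0.6, 0, 0, -90, 0, 0, 0, 0.6, -30, 0, -125, 0, 0, 0, 0.6, -80, 0, -155, 0, 0, 0, 0.6, -120, 0, -155, 0, 0, 0, 0.6, -120, 0, -155, 0, 0, 0, 0.6, -120, 0, -155, 0, 0, 0, 0.6])

```text
t: 8.9
tool_pos: [0.7029, 0.1859, 0.2197]
orientation: [[-0.607, 0.794, -0.0], [0.794, 0.607, -0.0], [0.0, -0.0, -1.0]]
wrist_force: [0.7, 0.8, -0.1]
gripper_width: 0.597
grip_force: 0.0
```

Run:
```python
from h import *
s=manip.sense(); print(s['t'],s['tool_pos'],s['wrist_force'])
im,d=snap('wrist','w4'); im2,_=snap('side','side4'); snap('top','top4')
a=cv2.resize(im[0:200,0:400],(600,300)); b=cv2.resize(im2[190:280,200:350],(500,300))
c=np.zeros((300,800,3),np.uint8)
c[:,:500]=b; c[:,500:]=cv2.resize(im[0:110,260:370],(300,300)); cv2.imwrite('pics/crop4.png',c[:,:,::-1])
```

```text
8.9 [0.7028798  0.18588423 0.21969877] [ 0.71305794  0.82770154 -0.09534438]
```

View pics/crop4.png

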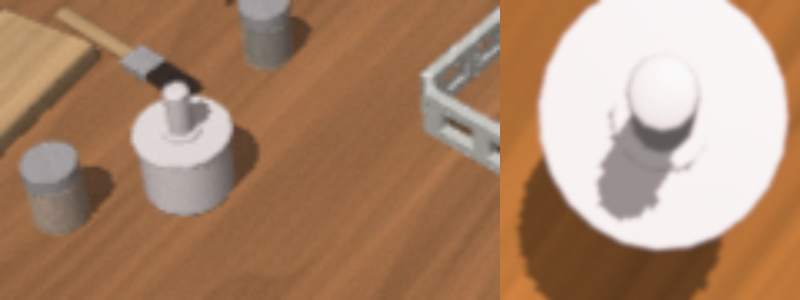

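The lid is seated level on the pot. Next is the drawer corner, then the square.

carry_out(rows=[-353, -198, -30, 0, 0, 0, 0.6, -353, -198, -30, 0, 0, 0, 0.6, -353, -198, -30, 0, 0, 0, 0.6, -353, -198, -30, 0, 0, 0, 0.6, -353, -198, -30, 0, 0, 0, 0.6, -353, -198, -30, 0, 0, 0, 0.6, -353, -198, -30, 0, 0, 0, 0.6, -353, -198, -30, 0, 0, 0, 0.6, -353, -198, -30, 0, 0, 0, 0.6, -353, -198, -30, 0, 0, 0, 0.6, -353, -198, -30, 0, 0, 0, 0.6, -353, -198, -30, 0, 0, 0, 0.6])

```text
t: 10.25
tool_pos: [0.7609, -0.2093, 0.2503]
orientation: [[-0.613, 0.79, -0.0], [0.79, 0.613, 0.001], [0.001, 0.001, -1.0]]
wrist_force: [0.1, -0.1, -0.2]
gripper_width: 0.6
grip_force: 0.0
```

Run:
```python
from h import *
s=manip.sense(); print(s['t'],s['tool_pos'],np.round(s['joints'],2))
snap('wrist','w5')
```

```text
10.25 [ 0.76092048 -0.20929768  0.25030994] [ 0.51  0.77 -0.65  1.02  0.44  1.46  0.63]
```

View pics/w5.png

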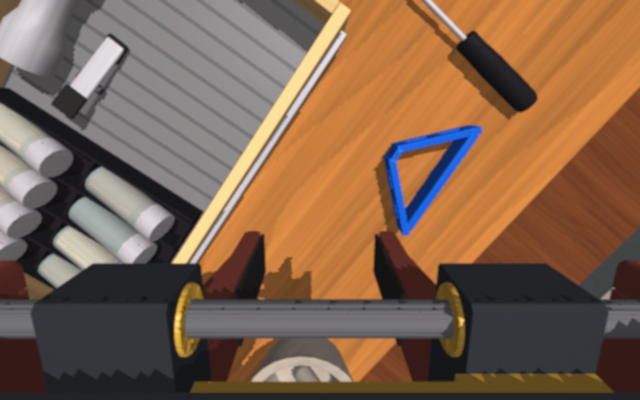

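The far wall runs (190,260)–(345,10), and the corner itself is just off the top edge. I'll shift 55 mm ahead.

carry_out(rows=[55, 0, 0, 0, 0, 0, 0.6, 55, 0, 0, 0, 0, 0, 0.6, 55, 0, 0, 0, 0, 0, 0.6, 55, 0, 0, 0, 0, 0, 0.6])

```text
t: 10.7
tool_pos: [0.7278, -0.1695, 0.251]
orientation: [[-0.61, 0.792, 0.001], [0.792, 0.61, -0.001], [-0.002, 0.0, -1.0]]
wrist_force: [0.8, -0.2, -0.1]
gripper_width: 0.601
grip_force: 0.0
```

Run:
```python
from h import *
s=manip.sense(); print(s['t'],s['tool_pos'])
im,d=snap('wrist','w6')
hsv=cv2.cvtColor(im,cv2.COLOR_RGB2HSV).astype(int)
print('pred corner px',proj(d,[.6865,-.119,.018]), proj(d,[.6865,-.119,.075]))
for v in (60,110,160,210):
    print(v,[(u,*hsv[v,u]) for u in range(150,420,6) if 10<hsv[v,u,0]<35 and hsv[v,u,1]>60 and hsv[v,u,2]>185])
```

```text
10.7 [ 0.72775746 -0.16951967  0.25104873]
pred corner px [316.85037815 110.12575604] [316.55035192 110.69882563]
60 [(312, np.int64(17), np.int64(119), np.int64(214)), (318, np.int64(19), np.int64(110), np.int64(241)), (324, np.int64(20), np.int64(108), np.int64(243)), (330, np.int64(21), np.int64(106), np.int64(246)), (336, np.int64(14), np.int64(174), np.int64(195)), (348, np.int64(14), np.int64(175), np.int64(188)), (360, np.int64(14), np.int64(173), np.int64(197)), (366, np.int64(14), np.int64(177), np.int64(186)), (372, np.int64(14), np.int64(175), np.int64(191)), (378, np.int64(14), np.int64(174), np.int64(208)), (384, np.int64(14), np.int64(175), np.int64(191)), (390, np.int64(14), np.int64(174), np.int64(190)), (402, np.int64(14), np.int64(175), np.int64(198))]
110 [(312, np.int64(19), np.int64(104), np.int64(241)), (318, np.int64(22), np.int64(99), np.int64(251)), (324, np.int64(22), np.int64(100), np.int64(250)), (336, np.int64(14), np.int64(172), np.int64(187)), (342, np.int64(14), np.int64(173), np.int64(206)), (348, np.int64(14), np.int64(175), np.int64(205)), (354, np.
[... 2153 characters left out ...]
4(14), np.int64(174), np.int64(199)), (318, np.int64(14), np.int64(174), np.int64(193)), (324, np.int64(14), np.int64(173), np.int64(209)), (330, np.int64(14), np.int64(176), np.int64(215)), (336, np.int64(14), np.int64(173), np.int64(219)), (342, np.int64(14), np.int64(174), np.int64(208)), (348, np.int64(14), np.int64(177), np.int64(196)), (354, np.int64(14), np.int64(175), np.int64(203)), (360, np.int64(14), np.int64(176), np.int64(200)), (366, np.int64(14), np.int64(176), np.int64(209)), (372, np.int64(14), np.int64(175), np.int64(205)), (402, np.int64(14), np.int64(175), np.int64(203)), (408, np.int64(14), np.int64(175), np.int64(205)), (414, np.int64(14), np.int64(174), np.int64(212))]
```

View pics/w6.png

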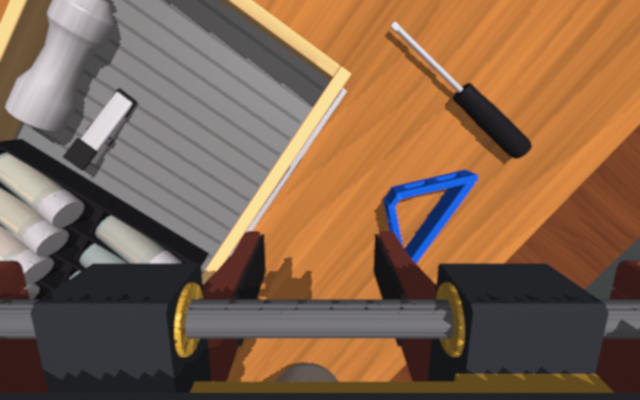

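The drawer corner is visible, with the wall tops' outer corner at (350,72). Far wall strip: (350,72)–(210,265). Left wall strip: (350,72)–(235,0). I'll fit both strips' centrelines at z=0.075.

Run:
```python
from h import *
im,d=load('w6'); hsv=cv2.cvtColor(im,cv2.COLOR_RGB2HSV).astype(int)
m=((hsv[...,0]>15)&(hsv[...,0]<28)&(hsv[...,1]<135)&(hsv[...,1]>60)&(hsv[...,2]>205)).astype(np.uint8)
def strip(f):
    p=np.array([q for q in cv2.findNonZero(m)[:,0] if f(*q)],float)
    P=np.array([ray(d,*q,.075)[:2] for q in p])
    vx,vy,x,y=cv2.fitLine(P.astype(np.float32),cv2.DIST_HUBER,0,.001,.001).ravel(); dv=np.array([vx,vy],float);c=np.array([x,y],float)
    n=np.array([-vy,vx]); o=(P-c)@n; print(len(P),dv.round(4),c.round(4),'width',np.percentile(o,[3,97]).round(4)); return dv,c
fd,fc=strip(lambda u,v:100<v<230 and abs(u-(350-(v-72)*.725))<20)
ld,lc=strip(lambda u,v:v<58 and 225<u<335 and abs(v-(72-(350-u)*.63))<22)
fd*=np.sign(fd[1]); ld*=np.sign(ld[0]) # far wall along +y, left wall along +x
t=np.linalg.solve(np.c_[fd,-ld],lc-fc); X=fc+t[0]*fd; inner=X-.006*(fd+ld)
print('angle far',np.degrees(np.arctan2(-fd[0],fd[1])),'left',np.degrees(np.arctan2(ld[1],ld[0])),'centre corner',X.round(4),'inner',inner.round(4))
# outer corner check
print('outer px',proj(d,[*(X+.006*(fd+ld)),.075]))
```

```text
1895 [ 0.0454 -0.999 ] [ 0.6907 -0.179 ] width [-0.0054  0.0054]
1276 [0.996  0.0889] [ 0.6168 -0.084 ] width [-0.0052  0.0054]
angle far 2.604102759933516 left 5.102525514329868 centre corner [ 0.6861 -0.0778] inner [ 0.6804 -0.0843]
outer px [353.92248048  70.60777741]
```

Run:
```python
from h import *
im,d=load('top4'); hsv=cv2.cvtColor(im,cv2.COLOR_RGB2HSV).astype(int)
m=((hsv[...,0]>13)&(hsv[...,0]<28)&(hsv[...,1]<140)&(hsv[...,1]>50)&(hsv[...,2]>190)).astype(np.uint8)
def strip(n,f):
    p=np.array([q for q in cv2.findNonZero(m)[:,0] if f(*q)],float)
    P=np.array([ray(d,*q,.075)[:2] for q in p])
    for _ in range(3):
        vx,vy,x,y=cv2.fitLine(P.astype(np.float32),cv2.DIST_HUBER,0,.001,.001).ravel(); dv=np.array([vx,vy],float);c=np.array([x,y],float)
        o=(P-c)@[-vy,vx]; P=P[abs(o)<.007]
    print(n,len(P),dv.round(4),c.round(4),'spread',np.percentile(o,[3,97]).round(4),'ang',round(np.degrees(np.arctan2(vy,vx))%90,2)); return dv,c
F=strip('far',lambda u,v:400<u<540 and 155<v<175)
L=strip('left',lambda u,v:380<u<402 and 178<v<258)
N=strip('near',lambda u,v:405<u<550 and 258<v<278)
t=np.linalg.solve(np.c_[F[0],-L[0]],L[1]-F[1]); print('centre corner',(F[1]+t[0]*F[0]).round(4))
# rough check wrist left strip further: two positions
im,d=load('w6'); hsv=cv2.cvtColor(im,cv2.COLOR_RGB2HSV).astype(int)
for u in (240,260,280,300,320):
    g=[v for v in range(0,75) if hsv[v,u,1]<135 and hsv[v,u,1]>60 and hsv[v,u,2]>205]; print(u,min(g),max(g),[ray(d,u,v,.075)[:2].round(4).tolist() for v in (min(g),max(g))])
```

```text
far 438 [ 0.0528 -0.9986] [ 0.7003 -0.335 ] spread [-0.0053  0.0052] ang 3.02
left 1 [0.1892 0.9819] [ 0.4631 -0.0993] spread [-0. -0.] ang 79.09
near 19 [0.3142 0.9493] [ 0.4456 -0.4593] spread [-0.0042  0.0036] ang 71.68
centre corner [0.6395 0.8159]
240 0 7 [[0.5795, -0.0862], [0.5825, -0.0906]]
260 6 22 [[0.5956, -0.0796], [0.6028, -0.0898]]
280 21 36 [[0.616, -0.0787], [0.623, -0.0883]]
300 36 51 [[0.6368, -0.0777], [0.6441, -0.0875]]
320 51 66 [[0.658, -0.0768], [0.6656, -0.0866]]
```

The outer edge of the left strip over u = 260–320 gives 2.6°; the larger angle came from clipped columns. So the drawer yaw is about 2.7° and the inner corner about (0.6805, −0.087), and the top view agrees (3.0°, 2 mm). Next I'll look at the square from closer up.

carry_out(rows=[300, -71, -50, 0, 0, 0, 0.6, 300, -71, -50, 0, 0, 0, 0.6, 300, -71, -50, 0, 0, 0, 0.6, 300, -71, -50, 0, 0, 0, 0.6, 300, -71, -50, 0, 0, 0, 0.6, 300, -71, -50, 0, 0, 0, 0.6, 300, -71, -50, 0, 0, 0, 0.6, 300, -71, -50, 0, 0, 0, 0.6, 300, -71, -50, 0, 0, 0, 0.6, 300, -71, -50, 0, 0, 0, 0.6])

```text
t: 11.75
tool_pos: [0.4892, 0.0235, 0.2997]
orientation: [[-0.608, 0.794, -0.0], [0.794, 0.608, 0.001], [0.001, 0.0, -1.0]]
wrist_force: [0.0, -0.3, -1.2]
gripper_width: 0.6
grip_force: 0.0
```

Run:
```python
from h import *
s=manip.sense(); tcp=np.array(s['tool_pos']);R=np.array(s['orientation']); print(s['t'],tcp,R.round(3).tolist())
im,d=snap('wrist','w7')
hsv=cv2.cvtColor(im,cv2.COLOR_RGB2HSV).astype(int)
m=((hsv[...,1]<60)&(hsv[...,2]>205)).astype(np.uint8); m[228:]=0
n,l,st,ce=cv2.connectedComponentsWithStats(m)
for i in range(1,n):
    if st[i,4]>150: print(i,st[i],ce[i].round(1))
g=[.449,.076,.044]; print('pred',proj(d,g))
for h in ([.5212,.1332,.044],[.3835,.149,.044],[.5058,-.0027,.044]): print(proj(d,h).round(0))
mm=((hsv[...,1]<60)&(hsv[...,2]>100)).astype(np.uint8)*1+m
for v in range(10,230,12): print(''.join('.+#'[x] for x in mm[v,180:460:3]))
```

```text
11.75 [0.48919349 0.02350228 0.29971824] [[-0.608, 0.794, -0.0], [0.794, 0.608, 0.001], [0.001, 0.0, -1.0]]
1 [ 539   19   76   77 3358] [575.3  54.7]
2 [ 313   21   79  166 3178] [339.5 102.4]
pred [318.6640343  109.72250193]
[400. 108.]
[311.  15.]
[316. 193.]
..............................................................................................
..............................................#...............................................
.............................................######...........................................
.............................................###+#+####.......................................
.............................................####...+######...................................
.............................................###+.........####................................
.............................................####...........#+####............................
.............................................####..............+++####........................
.............................................+###...................##.......
[... 267 characters left out ...]
####...............................
.............................................+###....++####...................................
.............................................+###++####.......................................
..............................................+####...........................................
..............................................................................................
..............................................................................................
........+.....................................................................................
......+.......................................................................................
```

Run:
```python
from h import *
im,d=load('w7'); hsv=cv2.cvtColor(im,cv2.COLOR_RGB2HSV).astype(int)
m=((hsv[...,1]<60)&(hsv[...,2]>205)).astype(np.uint8); n,l,st,ce=cv2.connectedComponentsWithStats(m); m=(l==l[102-15,316:325].max())
tcp=np.array([.48919,.02350]);Rt=np.array([[-.608,.794],[.794,.608]])
def line(n,rows,side):
    q=[((np.nonzero(m[v,300:420])[0].max()+300.5) if side else (np.nonzero(m[v,300:420])[0].min()+299.5),v) for v in rows]
    P=np.array([ray(d,*x,.044)[:2] for x in q],np.float32)
    vx,vy,x,y=cv2.fitLine(P,cv2.DIST_HUBER,0,.001,.001).ravel().astype(float)
    print(n,'ang',round(np.degrees(np.arctan2(vy,vx)),2),np.round([x,y],4),'res',np.abs((P-[x,y])@[-vy,vx]).mean().round(5)); return np.array([vx,vy]),np.array([x,y])
up=line('upper leg(+y face)',range(38,92,2),1); lo=line('lower leg(+x face)',range(126,178,2),1); br=line('brace outer',range(40,170,3),0)
X=lambda a,b:a[1]+np.linalg.solve(np.c_[a[0],-b[0]],b[1]-a[1])[0]*a[0]
H=X(up,lo);A=X(up,br);B=X(lo,br); print('heel',H.round(4),'legs',np.linalg.norm(A-H),np.linalg.norm(B-H),'dist heel-brace outer',abs((H-br[1])@[-br[0][1],br[0][0]]))
```

```text
upper leg(+y face) ang -6.83 [0.4595 0.1417] res 0.0002
lower leg(+x face) ang 83.88 [0.5134 0.0667] res 0.00019
brace outer ang -51.29 [0.4422 0.0784] res 0.00027
heel [0.5207 0.1344] legs 0.1374261128626318 0.1365386639946449 dist heel-brace outer 0.09626384570461828
```

The square fits its description: leg length 137 mm for the ideal 138, yaw −6.4°, grip point (0.4495, 0.0776). Next: go down and grip the brace.

carry_out(rows=[67, 1.4, 50, 0, 0, -0.02, 0.6, 67, 1.4, 100, 0, 0, -0.02, 0.6, 67, 1.4, 150, 0, 0, -0.02, 0.6, 67, 1.4, 200, 0, 0, -0.02, 0.6, 67, 1.4, 225, 0, 0, -0.02, 0.6, 67, 1.4, 225, 0, 0, -0.02, 0.6, 67, 1.4, 260, 0, 0, -0.02, 0.6, 67, 1.4, 285, 0, 0, -0.02, 0.6, 67, 1.4, 294, 0, 0, -0.02, 0.6, 67, 1.4, 294, 0, 0, -0.02, 0.6, 67, 1.4, 294, 0, 0, -0.02, 0, 67, 1.4, 294, 0, 0, -0.02, 0, 67, 1.4, 294, 0, 0, -0.02, 0, 67, 1.4, 294, 0, 0, -0.02, 0, 67, 1.4, 294, 0, 0, -0.02, 0, 67, 1.4, 294, 0, 0, -0.02, 0])

```text
t: 13.4
tool_pos: [0.4482, 0.0788, 0.0064]
orientation: [[-0.625, 0.78, 0.0], [0.78, 0.625, -0.0], [-0.0, -0.0, -1.0]]
wrist_force: [-1.6, -0.9, 4.8]
gripper_width: 0.138
grip_force: 30.0
```

Gripped, width 12 mm. Lift, carry above the corner with an 8 mm stand-off from each wall, and turn 9° to match the drawer.

carry_out(rows=[0, 0, -30, 0, 0, 0, 0, 0, 0, -70, 0, 0, 0, 0, 0, 0, -110, 0, 0, 0, 0, -20, -2, -145, 0, 0, -0.05, 0, -55, -5, -145, 0, 0, -0.1, 0, -95, -8, -145, 0, 0, -0.157, 0, -135, -11, -145, 0, 0, -0.157, 0, -175, -15, -145, 0, 0, -0.157, 0, -215, -18, -145, 0, 0, -0.157, 0, -250, -21, -145, 0, 0, -0.157, 0, -275, -23, -145, 0, 0, -0.157, 0, -290.7, -24.4, -145, 0, 0, -0.157, 0, -290.7, -24.4, -145, 0, 0, -0.157, 0, -290.7, -24.4, -145, 0, 0, -0.157, 0, -290.7, -24.4, -145, 0, 0, -0.157, 0])

```text
t: 14.9
tool_pos: [0.6102, -0.1616, 0.1508]
orientation: [[-0.741, 0.671, -0.001], [0.671, 0.741, 0.001], [0.001, -0.0, -1.0]]
wrist_force: [0.1, 0.6, -3.2]
gripper_width: 0.136
grip_force: 30.0
```

Run:
```python
from h import *
s=manip.sense(); tcp=np.array(s['tool_pos']);R=np.array(s['orientation']); print(s['t'],tcp,R.round(3).tolist(),s['wrist_force'],s['moment'])
im,d=snap('wrist','w8')
hsv=cv2.cvtColor(im,cv2.COLOR_RGB2HSV).astype(int)
zt=tcp[2]+.0376; x=np.array([.9989,.0471]);y=np.array([-.0471,.9989]); g=tcp[:2]
for n,o in dict(heelcutY=(.05,.065),heelcutX=(.065,.05),endY=(-.065,.065),endX=(.065,-.065)).items(): print(n,proj(d,[*(g+o[0]*x+o[1]*y),zt]).round(0))
for n,o in dict(corner_top=(0,0)).items(): print(n,proj(d,[.6805,-.087,.075]).round(0))
for v in range(0,230,9):
    print('%3d'%v,''.join('y' if (15<h<28 and 60<s_<135 and v_>205) else '#' if (s_<40 and v_>205) else '+' if (s_<60 and v_>150) else '.' for h,s_,v_ in hsv[v,120:500:4]))
```

```text
14.9 [ 0.61024364 -0.16155     0.15082536] [[-0.741, 0.671, -0.001], [0.671, 0.741, 0.001], [0.001, -0.0, -1.0]] [ 0.14810779  0.6312896  -3.16211843] [-0.0515544  -0.00380983 -0.00837682]
heelcutY [534. 266.]
heelcutX [526. 316.]
endY [319.  31.]
endX [318. 477.]
corner_top [467. 213.]
  0 ......................................yyyyyy...................................................
  9 ........................................yyyyyy.................................................
 18 ..........................................yyyyyy...............................................
 27 .............+++............................yyyyyy.............................................
 36 ..+++++++++++++++.............................yyyyyy...........................................
 45 +++++++++#+++++..................................###yyy........................................
 54 ++++++#++++++++................................#######yyy......................................
 63 ++++++++#+++++++..............................##########yyy....................................
 72 ++++++++
[... 1087 characters left out ...]

171 ...........#####..............................+#######+................+#########yyy...........
180 ........+########.............................+#######...................+#########yyy.........
189 ......########+...............................+#######......................#########yyy.......
198 ...+########+.................................+#######........................#########yyy.....
207 .########+....................................+#######..........................#########yyy...
216 +######.......................................+#######............................#########y...
225 ..+#+.........................................+#######..............................+########..
```

Run:
```python
from h import *
im,d=load('w8'); hsv=cv2.cvtColor(im,cv2.COLOR_RGB2HSV).astype(int); h,s,v=hsv[...,0],hsv[...,1],hsv[...,2]
Y=(h>15)&(h<28)&(s>60)&(s<135)&(v>205); W=(s<40)&(v>205)
def line(M,rows,z):
    P=np.array([ray(d,np.nonzero(M[r,300:600])[0].max()+300.5,r,z)[:2] for r in rows],np.float32)
    vx,vy,x,y=cv2.fitLine(P,cv2.DIST_HUBER,0,.001,.001).ravel().astype(float); sg=np.sign(vx)
    print('ang',np.degrees(np.arctan2(vy*sg,vx*sg)).round(2),np.round([x,y],4),np.abs((P-[x,y])@[-vy,vx]).mean().round(5)); return np.array([vx*sg,vy*sg]),np.array([x,y])
wl=line(Y,range(10,205,5),.075); sq=line(W,range(85,205,5),.1508+.0376)
n=np.array([-wl[0][1],wl[0][0]]); print('gap leg outer -> wall inner', (wl[1]-sq[1])@n-.012)
n2=np.array([-sq[0][1],sq[0][0]]); print('tcp->leg outer',(sq[1]-[.61024,-.16155])@n2)
```

```text
ang 2.85 [ 0.5917 -0.0799] 0.00011
ang 26.99 [ 0.5947 -0.0901] 0.00509
gap leg outer -> wall inner -0.0017044626371398482
tcp->leg outer 0.0707522982127684
```

Run:
```python
from h import *
im,d=load('w8'); hsv=cv2.cvtColor(im,cv2.COLOR_RGB2HSV).astype(int); h,s,v=hsv[...,0],hsv[...,1],hsv[...,2]
Y=(h>15)&(h<28)&(s>60)&(s<135)&(v>205); W=(s<40)&(v>205)
P=[]
for r in range(85,215,5):
    y0=np.nonzero(Y[r,300:600])[0].min()+300; P.append(ray(d,np.nonzero(W[r,300:y0+1])[0].max()+300.5,r,.1884)[:2])
P=np.array(P,np.float32); vx,vy,x,y=cv2.fitLine(P,cv2.DIST_HUBER,0,.001,.001).ravel().astype(float)
k=np.sign(vx); vx*=k;vy*=k
print(np.degrees(np.arctan2(vy,vx)),x,y,np.abs((P-[x,y])@[-vy,vx]).mean(), 'tcp->face',([x-.61024,y+.16155])@np.array([-vy,vx]),'gap at x=.6', )
yf=lambda X:y+(X-x)*vy/vx
print('leg y at .55,.65',yf(.55),yf(.65),'wall inner y',[-.0799-.01202+(X-.5917)*.0498 for X in(.55,.65)])
```

```text
2.6763124072602262 0.5992634296417236 -0.09830506145954132 6.159206184758608e-05 tcp->face 0.06368848741923089 gap at x=.6
leg y at .55,.65 -0.10060785412250296 -0.09593340762190591 wall inner y [-0.09399666, -0.08901666]
```

The leg is parallel to the left wall (2.7° against 2.85°) with a gap of about 6.7 mm, and about 8.6 mm to the far wall. Going down.

carry_out(rows=[0, 0, 30, 0, 0, 0, 0, 0, 0, 55, 0, 0, 0, 0, 0, 0, 75, 0, 0, 0, 0, 0, 0, 95, 0, 0, 0, 0, 0, 0, 110, 0, 0, 0, 0, 0, 0, 119, 0, 0, 0, 0, 0, 0, 122, 0, 0, 0, 0, 0, 0, 122, 0, 0, 0, 0, 0, 0, 124, 0, 0, 0, 0, 0, 0, 125.5, 0, 0, 0, 0, 0, 0, 126.5, 0, 0, 0, 0, 0, 0, 126.5, 0, 0, 0, 0])

```text
t: 16.15
tool_pos: [0.611, -0.1631, 0.0248]
orientation: [[-0.74, 0.673, 0.0], [0.673, 0.74, -0.0], [-0.0, -0.0, -1.0]]
wrist_force: [-0.5, 0.2, -4.3]
gripper_width: 0.134
grip_force: 30.0
```

carry_out(rows=[0, 0, 0.6, 0, 0, 0, 0, 0, 0, 1.2, 0, 0, 0, 0, 0, 0, 1.2, 0, 0, 0, 0])

```text
t: 16.45
tool_pos: [0.6112, -0.1631, 0.0245]
orientation: [[-0.74, 0.673, 0.0], [0.673, 0.74, -0.001], [-0.001, -0.0, -1.0]]
wrist_force: [-3.4, -1.4, 5.5]
gripper_width: 0.134
grip_force: 30.0
```

On the matting. Now I'll slide towards the left wall in small steps.

carry_out(rows=[1, 1, -0.4, 0, 0, 0, 0, 2, 2, -0.4, 0, 0, 0, 0, 2.8, 2.8, -0.4, 0, 0, 0, 0, 3.5, 3.5, -0.4, 0, 0, 0, 0, 3.5, 3.5, -0.4, 0, 0, 0, 0])

```text
t: 16.95
tool_pos: [0.6115, -0.1585, 0.0245]
orientation: [[-0.74, 0.673, 0.001], [0.673, 0.74, -0.001], [-0.002, 0.0, -1.0]]
wrist_force: [-0.2, -3.7, 6.0]
gripper_width: 0.135
grip_force: 30.0
```

carry_out(rows=[0.5, 0.5, 0, 0, 0, 0, 0, 1, 1, 0, 0, 0, 0, 0, 1, 1, 0, 0, 0, 0, 0])

```text
t: 17.25
tool_pos: [0.6114, -0.1571, 0.0244]
orientation: [[-0.74, 0.673, 0.001], [0.673, 0.74, -0.001], [-0.002, 0.0, -1.0]]
wrist_force: [0.5, -4.7, 4.9]
gripper_width: 0.132
grip_force: 30.0
```

carry_out(rows=[0.4, 0.4, 0, 0, 0, 0, 0, 0.8, 0.8, 0, 0, 0, 0, 0, 0.8, 0.8, 0, 0, 0, 0, 0])

```text
t: 17.55
tool_pos: [0.6113, -0.156, 0.0244]
orientation: [[-0.74, 0.673, 0.001], [0.673, 0.74, -0.001], [-0.002, 0.0, -1.0]]
wrist_force: [1.0, -4.3, 5.6]
gripper_width: 0.136
grip_force: 30.0
```

carry_out(rows=[0.4, 0.4, 0, 0, 0, 0, 0, 0.8, 0.8, 0, 0, 0, 0, 0, 0.8, 0.8, 0, 0, 0, 0, 0])

```text
t: 17.85
tool_pos: [0.6112, -0.1549, 0.0244]
orientation: [[-0.74, 0.673, 0.001], [0.673, 0.74, -0.001], [-0.002, 0.0, -1.0]]
wrist_force: [-0.2, -4.6, 6.1]
gripper_width: 0.141
grip_force: 30.0
```

carry_out(rows=[0.4, 0.4, 0, 0, 0, 0, 0, 0.8, 0.8, 0, 0, 0, 0, 0, 0.8, 0.8, 0, 0, 0, 0, 0])

```text
t: 18.15
tool_pos: [0.6115, -0.1548, 0.0245]
orientation: [[-0.74, 0.673, 0.002], [0.673, 0.74, -0.002], [-0.003, -0.0, -1.0]]
wrist_force: [1.2, -6.3, 4.2]
gripper_width: 0.135
grip_force: 30.0
```

Left wall contact at y≈−0.155. Now slide along the far direction.

carry_out(rows=[-0.7, 0.7, 0, 0, 0, 0, 0, -1.4, 1.4, 0, 0, 0, 0, 0, -2.1, 2.1, 0, 0, 0, 0, 0, -2.8, 2.8, 0, 0, 0, 0, 0, -3.5, 3.5, 0, 0, 0, 0, 0, -3.5, 3.5, 0, 0, 0, 0, 0])

```text
t: 18.75
tool_pos: [0.6119, -0.1547, 0.0244]
orientation: [[-0.739, 0.674, -0.007], [0.674, 0.739, -0.003], [0.003, -0.007, -1.0]]
wrist_force: [-15.6, -5.8, 18.5]
gripper_width: 0.141
grip_force: 30.0
```

It stopped after 0.4 mm with 15 N in x and 18 N downward, while the measured wall is about 7 mm further. I'll relieve the push and check with the cameras.

carry_out(rows=[2.4, -2.4, -0.6, 0, 0, 0, 0, 2.4, -2.4, -0.6, 0, 0, 0, 0])

```text
t: 18.95
tool_pos: [0.6117, -0.1547, 0.0244]
orientation: [[-0.74, 0.673, -0.0], [0.673, 0.74, -0.002], [-0.001, -0.001, -1.0]]
wrist_force: [-0.7, -6.2, 2.5]
gripper_width: 0.133
grip_force: 30.0
```

Run:
```python
from h import *
s=manip.sense(); tcp=np.array(s['tool_pos']);R=np.array(s['orientation']); print(s['t'],tcp,R.round(3).tolist(),np.round(s['wrist_force'],1),np.round(s['moment'],2))
x=np.array([.9988,.05]);y=np.array([-.05,.9988]); c=np.array([.6805,-.087])
for f,n in (('w9','wrist'),('s9','side'),('t9','top')):
    im,d=snap(n,f)
    print(n,{k:proj(d,[*(tcp[:2]+o[0]*x+o[1]*y),.062]).round(0).tolist() for k,o in dict(heel=(.065,.065),endY=(-.065,.065),endX=(.065,-.065)).items()},'walltop corner',proj(d,[*c,.075]).round(0), 'farwall',proj(d,[*(c-.15*y),.075]).round(0))
hs=lambda im:cv2.cvtColor(im,cv2.COLOR_RGB2HSV).astype(int)
ch=lambda h,s_,v_:'y' if (13<h<28 and 55<s_<150 and v_>190) else '#' if (s_<40 and v_>200) else '+' if (s_<60 and v_>140) else '-' if s_<70 and v_>60 else '.'
im,d=load('s9'); h=hs(im)
for v in range(90,190,4): print('%3d'%v,''.join(ch(*h[v,u]) for u in range(310,450,2)))
im,d=load('t9'); h=hs(im)
for v in range(155,250,4): print('%3d'%v,''.join(ch(*h[v,u]) for u in range(380,500,2)))
```

```text
18.95 [ 0.61170603 -0.15467815  0.02442397] [[-0.74, 0.673, -0.0], [0.673, 0.74, -0.002], [-0.001, -0.001, -1.0]] [-0.7 -6.2  2.5] [-1.09  0.11  0.26]
wrist {'heel': [558.0, 290.0], 'endY': [317.0, 32.0], 'endX': [319.0, 477.0]} walltop corner [591. 323.] farwall [297. 543.]
side {'heel': [319.0, 151.0], 'endY': [356.0, 163.0], 'endX': [339.0, 131.0]} walltop corner [317. 147.] farwall [340. 124.]
top {'heel': [388.0, 172.0], 'endY': [392.0, 222.0], 'endX': [439.0, 171.0]} walltop corner [389. 168.] farwall [449. 166.]
 90 ----+++-+---....--.-.......++++++++++++++++++++++++++#+##+-...........
 94 -----------..---.--.--.....-+yy...y..++++++++++++++++++++++++#+##++-..
 98 -----------..------.-.-...-.y....-++-.....yy.+++++++++++++++++++------
102 ----------...----.-.---..--....-++++++++.........yyyy+++++++++--------
106 ---------......----------....--++++++++++++--....++-.........---------
110 ..................----......----+++++++++--+-..----++++-..........----
114 ............................-----++++--+++-...---++++++++++--.....----
118 .................................-+--+++-...--
[... 2159 characters left out ...]
.-###..-.-...+-............-......................
211 .....yy-.-###....----------.................................
215 .....yy-###-...-------------...-..-.-........-..............
219 .....yy-#-...----------------.....-........-----............
223 .....yy...-.----------------------.......---------..........
227 .....yy---..------------------------...------------.........
231 .....yy..-.----------------------++++++++++++......-........
235 .....yyy..-----------------------++++++++++++......--.......
239 ......yy.-..--------------------.--------.----.....--.......
243 ......yy.--.-----------------------------------------...-...
247 ......yy.--.------------------------------------.----...--+.
```

The cameras show no contact with the far wall, so I suspect stick-slip and tilt on the mat. I'll lift 2.5 mm, ease off the left wall, and try moving in x freely.

carry_out(rows=[-1, -1, -1.5, 0, 0, 0, 0, -1, -1, -2.5, 0, 0, 0, 0, -2, 0, -2.5, 0, 0, 0, 0, -3, 1, -2.5, 0, 0, 0, 0, -3, 1, -2.5, 0, 0, 0, 0])

```text
t: 19.6
tool_pos: [0.6146, -0.1545, 0.0265]
orientation: [[-0.74, 0.673, -0.001], [0.673, 0.74, -0.0], [0.001, -0.001, -1.0]]
wrist_force: [-1.4, -3.2, -5.2]
gripper_width: 0.141
grip_force: 30.0
```

It moves freely in the air, so it was sticking on the mat. Continuing lifted.

carry_out(rows=[-1, 0.6, 0, 0, 0, 0, 0, -1.6, 1.2, 0, 0, 0, 0, 0, -2.2, 1.8, 0, 0, 0, 0, 0, -2.2, 1.8, 0, 0, 0, 0])

```text
$.rows: bad value
```

carry_out(rows=[-1, 0.6, 0, 0, 0, 0, 0, -1.6, 1.2, 0, 0, 0, 0, 0, -2.2, 1.8, 0, 0, 0, 0, 0, -2.2, 1.8, 0, 0, 0, 0, 0])

```text
t: 20.0
tool_pos: [0.617, -0.1544, 0.0269]
orientation: [[-0.74, 0.673, -0.002], [0.673, 0.74, -0.0], [0.001, -0.001, -1.0]]
wrist_force: [-5.6, -2.4, -1.2]
gripper_width: 0.135
grip_force: 30.0
```

Far wall touched at x≈0.617. Ease off slightly and lower onto the mat.

carry_out(rows=[0.6, -0.6, 0, 0, 0, 0, 0, 0.6, -0.6, 1, 0, 0, 0, 0, 0.6, -0.6, 2, 0, 0, 0, 0, 0.6, -0.6, 2.4, 0, 0, 0, 0, 0.6, -0.6, 2.4, 0, 0, 0, 0])

```text
t: 20.5
tool_pos: [0.617, -0.1544, 0.0246]
orientation: [[-0.74, 0.673, 0.0], [0.673, 0.74, 0.0], [0.0, 0.0, -1.0]]
wrist_force: [-1.5, -2.0, -1.5]
gripper_width: 0.133
grip_force: 30.0
```

carry_out(rows=[0, 1, 0, 0, 0, 0, 0, 0, 2, 0, 0, 0, 0, 0, 0, 3, 0, 0, 0, 0, 0, 0, 3, 0, 0, 0, 0, 0])

```text
t: 20.9
tool_pos: [0.617, -0.1544, 0.0245]
orientation: [[-0.739, 0.674, -0.004], [0.674, 0.739, -0.003], [0.001, -0.004, -1.0]]
wrist_force: [-10.6, -5.9, 4.8]
gripper_width: 0.137
grip_force: 30.0
```

carry_out(rows=[0, 0, -1, 0, 0, 0, 0, 0, 0, -1.8, 0, 0, 0, 0, 0, 0, -1.8, 0, 0, 0, 0])

```text
t: 21.2
tool_pos: [0.6169, -0.1544, 0.025]
orientation: [[-0.739, 0.673, -0.004], [0.673, 0.739, -0.002], [0.002, -0.004, -1.0]]
wrist_force: [-5.6, -6.5, -5.8]
gripper_width: 0.129
grip_force: 30.0
```

Run:
```python
from h import *
s=manip.sense();print(np.round(s['tool_pos'],4),np.round(s['wrist_force'],1),np.round(s['moment'],2))
im,d=snap('wrist','w10'); hsv=cv2.cvtColor(im,cv2.COLOR_RGB2HSV).astype(int); h,sa,v=hsv[...,0],hsv[...,1],hsv[...,2]
Y=(h>13)&(h<28)&(sa>60)&(sa<150)&(v>190); W=(sa<45)&(v>180)
for nm,M,z in (('wall inner',Y,.075),('brace outer/left edge',W,s['tool_pos'][2]+.0376)):
    P=[]
    for r in range(60,215,5):
        yy=np.nonzero(Y[r,300:600])[0]
        if nm[0]=='w' and len(yy): P.append(ray(d,yy.max()+300.5,r,z)[:2])
        elif nm[0]=='b':
            w=np.nonzero(W[r,290:340])[0]
            if len(w): P.append(ray(d,w.min()+289.5,r,z)[:2])
    P=np.array(P,np.float32); vx,vy,x,y=cv2.fitLine(P,cv2.DIST_HUBER,0,.001,.001).ravel().astype(float)
    print(nm,len(P),np.degrees(np.arctan2(vy,vx)).round(2),np.round([x,y],4),np.abs((P-[x,y])@[-vy,vx]).mean().round(5))
```

```text
[ 0.6169 -0.1544  0.025 ] [-5.6 -6.5 -5.8] [-1.45  1.    0.31]
wall inner 31 2.89 [ 0.6049 -0.0791] 5e-05
brace outer/left edge 31 -42.14 [ 0.5709 -0.1196] 0.00026
```

The brace gives a square yaw of 2.86° and the wall 2.89°. Off the mat the x position still didn't advance, so both walls are truly in contact. Lower onto the mat and press firmly.

carry_out(rows=[0, -2, 0, 0, 0, 0, 0, 0, -2, 1.2, 0, 0, 0, 0, 0, -2, 2.2, 0, 0, 0, 0, 0, -2, 2.4, 0, 0, 0, 0, 1, 0, 2.4, 0, 0, 0, 0, 1.5, 1, 2.4, 0, 0, 0, 0, 1.5, 2, 2.4, 0, 0, 0, 0, 1.5, 2, 2.4, 0, 0, 0, 0])

```text
t: 22.05
tool_pos: [0.617, -0.1544, 0.0244]
orientation: [[-0.738, 0.675, -0.004], [0.675, 0.738, -0.006], [-0.001, -0.007, -1.0]]
wrist_force: [-12.6, -12.0, 8.6]
gripper_width: 0.135
grip_force: 30.1
```

carry_out(rows=[0, 0, 0, -0.004, 0, 0, 0, 0, 0, 0, -0.008, 0, 0, 0, 0, 0, 0, -0.008, 0, 0, 0])

```text
t: 22.35
tool_pos: [0.6171, -0.1543, 0.0244]
orientation: [[-0.738, 0.675, 0.002], [0.675, 0.738, 0.0], [-0.001, 0.001, -1.0]]
wrist_force: [-10.8, -11.3, 6.6]
gripper_width: 0.132
grip_force: 30.0
```

Run:
```python
from h import *
s=manip.sense();print(np.round(s['tool_pos'],4),np.round(s['wrist_force'],1),np.round(s['moment'],2),s['grip_force'])
im,d=snap('wrist','w11'); hsv=cv2.cvtColor(im,cv2.COLOR_RGB2HSV).astype(int); h,sa,v=hsv[...,0],hsv[...,1],hsv[...,2]
Y=(h>13)&(h<28)&(sa>60)&(sa<150)&(v>190); W=(sa<45)&(v>180)
z=s['tool_pos'][2]+.0376
P=np.array([ray(d,np.nonzero(W[r,290:340])[0].min()+289.5,r,z)[:2] for r in range(60,215,5)],np.float32)
Q=np.array([ray(d,np.nonzero(Y[r,300:600])[0].max()+300.5,r,.075)[:2] for r in range(60,215,5)],np.float32)
for A in(P,Q):
    vx,vy,x,y=cv2.fitLine(A,cv2.DIST_HUBER,0,.001,.001).ravel().astype(float); print(np.degrees(np.arctan2(vy,vx)).round(2))
```

```text
[ 0.6171 -0.1543  0.0244] [-10.8 -11.3   6.6] [-2.51  2.42  0.39] 30.03353387117386
-42.18
2.97
```

Flush, level, about 11 N on each wall. I'll press slightly firmer, hold, check stability and hand in.

carry_out(rows=[0, 0.8, 0, 0, 0, 0, 0, 0, 1.5, 0, -0.002, 0, 0, 0, 0, 1.5, 0, -0.002, 0, 0, 0, 0, 1.5, 0, -0.002, 0, 0, 0, 0, 1.5, 0, -0.002, 0, 0, 0, 0, 1.5, 0, -0.002, 0, 0, 0])

```text
t: 23.0
tool_pos: [0.6171, -0.1543, 0.0245]
orientation: [[-0.738, 0.675, 0.001], [0.675, 0.738, 0.0], [-0.001, 0.001, -1.0]]
wrist_force: [-13.9, -13.8, 10.5]
gripper_width: 0.135
grip_force: 30.0
```

```bash
python3 -c "
from bench import manip
print(manip.close_job())"
```

```text
the job is handed in; nothing more can be done
None
```

I seated the lid level on the glue pot and let it go, then set the larger aluminium square heel-first into the far left corner and handed the job in at 23 s, still pressing it with about 14 N on each wall.

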